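# Key the gummed-up bike lock and hold it open

### The job

Take the key with the flat rectangular head out of the wooden key block, put it into the keyway of the bike lock held in the bench clamp and ease it down past the sticky pins, wiggling it a little if it binds, until its head sits fully home on the cylinder; only then turn it a quarter turn clockwise (seen from above) to the stop. Finish still gripping the key, holding the lock turned against its return spring so that I can pull the shackle out. Leave the round-headed key and everything else on the worktop where it is.

Things in the scene. Friction and masses are not known exactly. Their poses are not given: they have to be found in the camera images.
- key_head (a point): Centre of the head of the key to use: flat rectangular grey head 34 mm wide (its y), 9 thick (its x), 48 tall, over a steel blade 14 wide (y), 5 thick (x), 25 long, stepped slimmer in the last 4 mm. Upright, blade down, in either slot of the key block. The point lies 24 mm above the head's underside, 49 above the blade tip; z up. Same after a half turn. About 45 g.
- key_block: Fixed wooden key block 50 (x) by 150 (y) by 40 mm tall; origin at the centre of its underside. Two slots in its top, 40 mm either side of the centre along y; each key's head rests on its top, blade in the slot with 0.7 mm play.
- round_key_head (a point): A different key, not to be used: upright in the other slot of the block, with a round grey knob-like head 20 mm in diameter and 30 mm tall. This point is the centre of its head.
- keyway (a point): Centre of the keyway at the face of the lock cylinder, 64 mm above the worktop, facing up. Frame of the fixed lock: at rest the slot's long side (15.2 mm) lies along y, the short (6.2 mm) along x; 30 mm deep, 3 mm lead-in chamfer, takes the key either way round. Key home: head's underside on the face. Two sprung pins 10 and 16 mm down stick and drag: pushing in takes roughly 5 to 12 N.
- lock: The fixed U-shaped bike lock in its clamp; origin on the worktop under the keyway. Dark steel crossbar 56 (x) by 216 mm (y), top 2 mm below the face; square brass cylinder 25 x 27 mm inside a flush aluminium collar 47 mm across. The shackle lies to +x (210 mm, 44 mm high), the clamp's turning knob to -x (93 mm, below the face).
- cylinder (a joint): Turn of the lock cylinder in rad: 0 at rest (where it starts), growing clockwise seen from above to a hard stop at 1.54. A spring drives it back to 0 with 0.03 N m at rest to 0.1 N m at the stop. The slot's clearance lets the key turn about 0.09 rad before the cylinder follows.
- seat_post: Bystander: silver aluminium seat post, 27 mm diameter, about 310 mm long (its y), lying at the left beyond the key block; origin near mid-length on the worktop.
- bell: Bystander: yellow plastic bell, 54 mm diameter, 34 mm tall, beyond the key block; origin at the centre of its underside.
- spoke_wrench: Bystander: stainless six-sided ring spoke wrench, about 46 mm across, 6 mm thick, lying on the worktop inside the lock's shackle; origin at its centre, underside.
- washer_jar: Bystander: glass jar of washers with a steel lid, 66 mm diameter, 87 mm tall; origin at the centre of its underside.
- tire_lever: Bystander: red plastic tire lever, about 120 mm long (y), 19 mm wide, 7 mm thick, lying near the robot; origin mid-length on its underside.
- oil_bottle: Bystander: grey plastic oil bottle, 44 mm diameter, 115 mm tall, at the right; origin at the centre of its underside.

How it is judged (in metres and radians):
On the way, in this order (a step that is already met when the one before it is completed fails the run):
1. the key is fully home in the cylinder, not yet turned (z of key_head in the frame of keyway below 0.027 m and horizontal distance between key_head and keyway below 0.005 m and angle between key_head's own z axis and vertical below 0.12 rad and value of joint cylinder below 0.35 rad), for 0.1 s.
2. the key has turned the cylinder a quarter turn (z of key_head in the frame of keyway below 0.028 m and value of joint cylinder above 1.33 rad), for 0.2 s.
At the end, for the whole second after the job is handed in: The cylinder is turned to its stop within about 12 degrees (over 1.33 of 1.54 rad) and still; the key is in it, upright within 7 degrees, its head within 4 mm of fully home and 5 mm of the axis, and the fingers are still gripping the key (over 2 N) (all of step 2 and velocity of joint cylinder between -0.1 and 0.1 rad/s and horizontal distance between key_head and keyway below 0.005 m and angle between key_head's own z axis and vertical below 0.12 rad and contact force between the fingers and key above 2 N); the arm keeps its last pose, push and grip.
It fails at once if the round-headed key is disturbed (over 20 mm) (distance of round_key_head from where it was at the start of the episode above 0.02 m).
It fails at once if a bystander on the worktop is pushed away (over 30 mm) (distance of any of seat_post, bell, spoke_wrench, washer_jar, tire_lever, oil_bottle from where it was at the start of the episode above 0.03 m).
It also fails if it takes over 51 s, if anything falls off the work surface, if the arm or the gripper's body presses on something with over 40 N, if the wrist force passes 120 N, or if a joint passes its speed limit or range.

### The arm

A 6-joint arm with a two-finger parallel gripper is mounted at the origin on the work surface. World frame = base frame: x ahead of the robot, y to its left, z up, the work surface at z = 0. Lengths are in m, angles in degrees, forces in N, time in s.
With the tool pointing down it reaches from about 0.25 to 0.8 m from the base axis. Payload 3.9 kg.
Tool frame: the origin (TCP) lies on the centre line of the jaws, within the pads' length; the fingertips stand 8 mm ahead of it and the grasp point (between the pads) lies 11 mm behind it; z points along the fingers, x is the direction in which the jaws open and shut, and the axes are right-handed (so a half turn about z gives the same grasp; the last joint's range is limited). The gripper opens to 85 mm and grips with 20 to 120 N. Pads are 22 mm wide; open, the fingers measure 114 mm over their backs; the gripper's body (76 mm by 85 mm) begins 54 mm behind the grasp point. The pads swing forward as they close: fully open they stand 13 mm farther back than shut.
Start: joints at [63.827, 14.897, -7.913, 67.191, 0, 90], TCP at [0.232, 0.471, 0.239] pointing down, gripper open.
Joint ranges: [-159.42, 159.42], [-47.68, 98.78], [-73.54, 78.23], [-108.79, 121.32], [-90, 84.71], [-180, 180]. Speed limits (degrees/s): [147.25, 147.25, 180, 180, 180, 180].

### API

Orientations are given as a 3x3 rotation matrix whose columns are the frame's x, y, z axes.
In Python, from cell import env gives the robot as it stands. The module is installed in compiled form; this text tells all that it offers. Calls block until the motion is done:
- env.move_ptp(position, orientation): joint-space move of the TCP to a pose.
- env.movel(position, attitude=None, speed=0.15, until_force=None): straight line of the TCP; attitude=None keeps the orientation; speed is the mean speed in m/s. With until_force (N) it stops when the force on the tool has changed by that much, and returns True; else False.
- env.set_joints(angles): joint-space move.
- env.gripper_to(opening, grasp_force=None): finger opening in m; grasp_force is the grip in N (None keeps the last); returns when the fingers have stopped.
- env.sleep(seconds).
- env.inverse_kinematics(position, orientation): joint angles nearest the present ones, or None.
- env.get_image(name): name is "side" or "top"; returns (picture, depth): 480x640x3 uint8, blue, green, red; 480x640 float32, m along the optical axis (not along the pixel's ray), 0 where there is no reading.
- env.calibration(name): a dict with "vfov" (degrees; the focal length in pixels is half the picture's height over the tangent of half this angle, whatever the lens; pixels are square), "cx", "cy" (the principal point, pixels), "view" (4x4, takes a point from world to camera coordinates). Camera axes: x right, y up, looking along -z (the intrinsics and any distortion apply to the point x, -y, -z); pixel columns grow to the right and rows downward; lengths in m; the calibration is good to about 2 mm. A picture is of the moment at which its call begins. calibration takes no time and is no camera call.
A pose or a line that the arm cannot do raises env.PlanningError and nothing moves.
- env.job_done(): hands the job in, once; it reports no verdict.
Readings, each from a call of its own:
- env.read_clock(): time.
- env.read_qpos(): joint angles.
- env.read_dq(): joint speeds.
- env.read_joint_torque(): joint torques, N m.
- env.read_tcp_pos(): TCP position.
- env.read_tool_rot(): TCP orientation.
- env.read_ft_force(): force on the tool from outside, world axes, zero at the start.
- env.read_wrist_torque(): the same for the moment, N m.
- env.read_width(): finger opening in m.
Only numpy, scipy, OpenCV 4.12 (cv2) and the standard library are available. Lean on these libraries where they do the work, as an engineer would, in place of code of your own. Each camera call takes 0.05 s, during which the arm holds its last target.

## Working session

There is one attempt and no reset: what is moved stays moved. The work goes in short steps, each a Python script; the robot and the scene stay as the last script left them, time stands still between calls to the robot, and variables do not carry over. Pictures are saved under pics/ and viewed, and the job is handed in when it is done.

```bash
mkdir -p pics; python3 - <<'E'
from cell import env
import cv2, numpy as np, pickle
for n in ("side","top"):
    p,d=env.get_image(n); c=env.calibration(n)
    cv2.imwrite(f"pics/{n}0.png",p); np.savez(f"{n}0.npz",p=p,d=d,view=c["view"],vf=c["vfov"],cx=c["cx"],cy=c["cy"])
    print(n,c)
print(env.read_clock(),env.read_ft_force(),env.read_width(),env.read_tool_rot())
E
```

```text
side {'vfov': 47.492727457371444, 'cx': 324.16524600679355, 'cy': 231.91179965167038, 'view': array([[ 0.68846816, -0.72518835,  0.0106512 , -0.41239078],
       [ 0.48608398,  0.47227081,  0.73531126, -0.33623054],
       [-0.53826941, -0.50106101,  0.67764585, -1.16820885],
       [ 0.        ,  0.        ,  0.        ,  1.        ]])}
top {'vfov': 54.90643124173069, 'cx': 311.7983368114957, 'cy': 244.49445489201054, 'view': array([[-0.09921864, -0.99504661, -0.00615612,  0.01274602],
       [ 0.9717198 , -0.09822121,  0.21473988, -0.54996068],
       [-0.21428085,  0.01532418,  0.97665188, -1.08098249],
       [ 0.        ,  0.        ,  0.        ,  1.        ]])}
0.1 [ 1.20826284 -0.32174434 -0.38399859] 0.08544161585893893 [[ 4.41096337e-01  8.97459444e-01 -7.52811571e-04]
 [ 8.97457983e-01 -4.41096978e-01 -1.62016285e-03]
 [-1.78609336e-03  3.90311449e-05 -9.99998404e-01]]
```

View pics/side0.png

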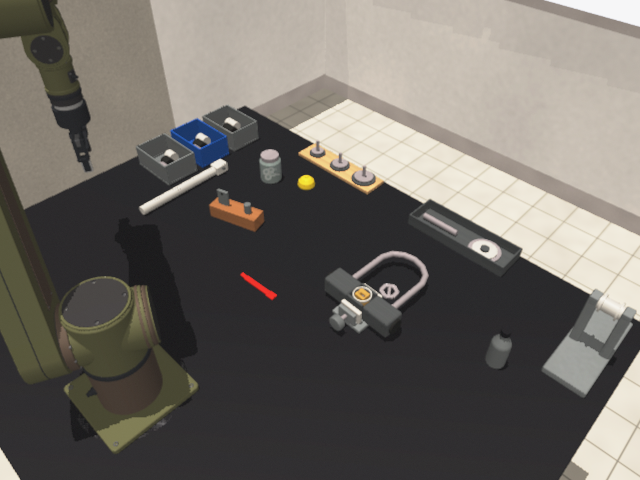

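View pics/top0.png

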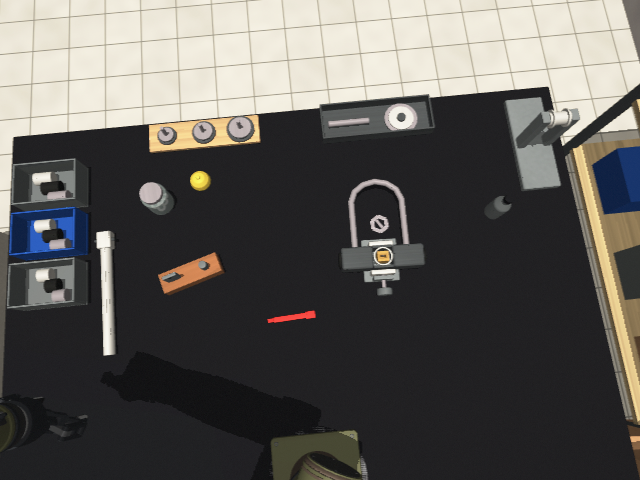

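The side view shows the key block at about (237,212), with the rectangular key at its left end and the round one at its right. The lock is at about (362,294). In the top view the block is at (191,273), the rectangular key at (172,276), and the keyway at (383,257). I'll enlarge these areas.

```bash
python3 - <<'E'
import cv2, numpy as np
def crop(n,x,y,w,h,s,o):
    p=cv2.imread(f"pics/{n}0.png")[y:y+h,x:x+w]
    return cv2.resize(p,None,fx=s,fy=s,interpolation=cv2.INTER_CUBIC)
a=crop("top",150,245,80,60,5,0);b=crop("top",340,230,80,60,5,0)
c=crop("side",200,180,80,60,5,0);d=crop("side",325,265,80,60,5,0)
cv2.imwrite("pics/crops.png",np.vstack([np.hstack([a,b]),np.hstack([c,d])]))
E
```

```text
(no output)
```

View pics/crops.png

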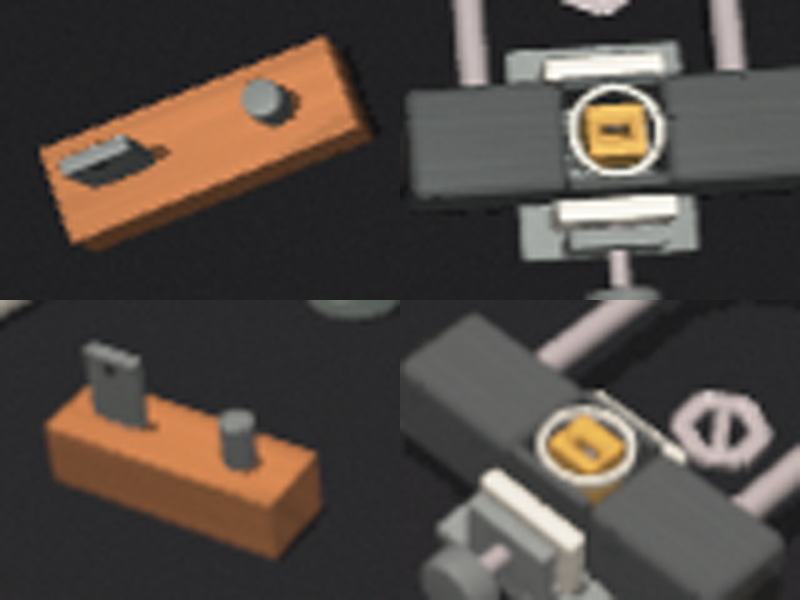

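```bash
cat > h.py <<'E'
import numpy as np, cv2
class Cam:
    def __init__(s,n):
        z=np.load(f"{n}0.npz"); s.p=z["p"]; s.d=z["d"]; s.V=z["view"]; s.f=240/np.tan(np.radians(float(z["vf"]))/2); s.cx=float(z["cx"]); s.cy=float(z["cy"])
        s.R=s.V[:3,:3]; s.C=-s.R.T@s.V[:3,3]
    def ray(s,u,v): return s.R.T@np.array([(u-s.cx)/s.f,-(v-s.cy)/s.f,-1])
    def onz(s,u,v,z): r=s.ray(u,v); return s.C+r*(z-s.C[2])/r[2]
    def proj(s,P):
        c=s.R@np.asarray(P)+s.V[:3,3]; return np.array([s.cx+s.f*c[0]/-c[2], s.cy-s.f*c[1]/-c[2]])
    def cloud(s,d=None):
        d=s.d if d is None else d
        v,u=np.mgrid[0:480,0:640]; c=np.stack([(u-s.cx)/s.f*d,-(v-s.cy)/s.f*d,-d],-1)
        return (c-s.V[:3,3])@s.R
E
python3 - <<'E'
from h import *
np.set_printoptions(precision=4,suppress=True)
for n in("top","side"):
    c=Cam(n); P=c.cloud()
    hsv=cv2.cvtColor(c.p,cv2.COLOR_BGR2HSV)
    v0,v1,u0,u1=(245,305,150,230) if n=="top" else (180,240,200,280)
    S=P[v0:v1,u0:u1]; h=hsv[v0:v1,u0:u1]
    m=(h[...,1]>100)&(h[...,2]>80); 
    zz=S[m][:,2]; print(n,"block z hist",np.percentile(zz,[5,25,50,75,95]))
    t=S[m&(abs(S[...,2]-np.percentile(zz,60))<0.005)]
    r=cv2.minAreaRect((t[:,:2]*1000).astype(np.float32)); print("rect",r,len(t))
    k=(~m)&(S[...,2]>0.052); t=S[k]; print(len(t))
    for q in t[::max(1,len(t)//25)]: print(q)
    v0,v1,u0,u1=(230,290,340,420) if n=="top" else (265,325,325,405)
    S=P[v0:v1,u0:u1]; h=hsv[v0:v1,u0:u1]; m=(h[...,1]>100)&(h[...,2]>100)
    t=S[m]; print("brass",len(t),np.median(t,0),t[:,:].min(0),t.max(0), cv2.minAreaRect((t[:,:2]*1000).astype(np.float32)))
c=Cam("top");print("kw top",c.onz(383-.4,256.2-.4,.064)); c=Cam("side");print("kw side",c.onz(361.9-.4,293.9-.4,.064))
E
```

```text
top block z hist [0.0169 0.0364 0.0385 0.04   0.0425]
rect ((513.5540161132812, 267.83197021484375), (51.6796875, 150.5055694580078), 16.613405227661133) 1007
179
[ 0.304  -0.0248  1.1739]
[0.5332 0.2331 0.0673]
[0.5301 0.2303 0.0693]
[0.5279 0.2328 0.0694]
[0.5261 0.238  0.0684]
[0.5239 0.2205 0.071 ]
[0.5219 0.2254 0.071 ]
[0.5192 0.2274 0.0734]
[0.518  0.2312 0.068 ]
[0.5162 0.2299 0.0635]
[0.5071 0.2987 0.087 ]
[0.5054 0.304  0.0854]
[0.5057 0.2904 0.0747]
[0.5022 0.3008 0.0885]
[0.5044 0.2903 0.067 ]
[0.5004 0.3057 0.0881]
[0.5002 0.2915 0.08  ]
[0.4993 0.3139 0.0847]
[0.499  0.2996 0.0769]
[0.4973 0.3206 0.0863]
[0.4964 0.3053 0.0822]
[0.4998 0.297  0.0531]
[0.4953 0.3117 0.0771]
[ 0.304  -0.0248  1.1739]
[0.4955 0.3103 0.058 ]
[ 0.304  -0.0248  1.1739]
brass 128 [ 0.5025 -0.2121  0.0614] [ 0.304  -0.2365  0.0077] [ 0.523  -0.0248  1.1739] ((410.1062316894531, -134.77349853515625), (34.277549743652344, 303.69366455078125), 50.39606857299805)
side block z hist [0.0021 0.0179 0.036  0.0407 0.0442]
rect ((514.3043212890625, 266.6085205078125), (58.77237319946289, 156.3839721679687
[... 191 characters left out ...]
832]
[0.4973 0.3052 0.0777]
[0.4971 0.3208 0.0654]
[0.5016 0.2877 0.0814]
[0.4988 0.2989 0.0731]
[0.4972 0.3174 0.06  ]
[0.506  0.2907 0.07  ]
[0.5028 0.2964 0.065 ]
[0.5    0.298  0.0621]
[0.4979 0.3006 0.0582]
[0.5008 0.2956 0.0556]
[0.5267 0.2279 0.0757]
[0.5253 0.2311 0.0711]
[0.5255 0.2273 0.0695]
[0.5242 0.2215 0.07  ]
[0.5294 0.2244 0.0616]
[0.5298 0.2207 0.0599]
[0.5137 0.2231 0.0609]
[0.5202 0.2186 0.056 ]
[-0.1815 -0.7256  1.0433]
brass 136 [ 0.5033 -0.2141  0.0625] [-0.1815 -0.7256  0.0379] [ 0.5232 -0.1881  1.0433] ((178.42901611328125, -466.576416015625), (886.18896484375, 33.772125244140625), 37.927818298339844)
kw top [ 0.502  -0.2116  0.064 ]
kw side [ 0.5022 -0.2126  0.064 ]
```

```bash
python3 - <<'E'
from h import *
np.set_printoptions(precision=4,suppress=True)
for n in("top","side"):
    c=Cam(n); P=c.cloud()
    m=(abs(P[...,0]-.502)<.06)&(abs(P[...,1]+.212)<.125)&(P[...,2]>.055)&(P[...,2]<.07)
    t=P[m]; r=cv2.minAreaRect((t[:,:2]*1000).astype(np.float32)); print(n,len(t),r,np.median(t[:,2]))
    hsv=cv2.cvtColor(c.p,cv2.COLOR_BGR2HSV)
    b=m&(hsv[...,1]>100)&(hsv[...,2]>100); t=P[b]; print("brass",np.median(t,0),cv2.minAreaRect((t[:,:2]*1000).astype(np.float32)))
    # key head
    m=(np.hypot(P[...,0]-.502,P[...,1]-.3055)<.03)&(P[...,2]>.048)&(P[...,2]<.1)
    t=P[m]; vx,vy,x0,y0=cv2.fitLine((t[:,:2]).astype(np.float32),cv2.DIST_HUBER,0,.01,.01).ravel(); print("key",len(t),t.min(0),t.max(0),"yaw",np.degrees(np.arctan2(vy,vx)),x0,y0)
c=Cam("top")
# crossbar top corners from crop b
for p in ((408,92),(418,196)): print(c.onz(340+(p[0]-400)/5-.4,230+p[1]/5-.4,.062))
p=cv2.resize(c.p[225:300,330:435],None,fx=7,fy=7,interpolation=cv2.INTER_CUBIC); cv2.imwrite("pics/lock_top.png",p)
E
```

```text
top 1678 ((502.7531433105469, -211.6259765625), (213.4456329345703, 57.34033966064453), 88.19017028808594) 0.06055107670148442
brass [ 0.502  -0.2115  0.0621] ((502.5328369140625, -211.65817260742188), (27.487672805786133, 25.337207794189453), 85.40389251708984)
key 114 [0.4929 0.2892 0.0481] [0.5097 0.3222 0.0921] yaw -72.09188 0.49797082 0.30669963
side 1588 ((503.73211669921875, -213.71133422851562), (213.79054260253906, 60.557987213134766), 87.98363494873047) 0.06230242303173215
brass [ 0.5038 -0.2138  0.0632] ((498.77703857421875, -217.84512329101562), (38.7591667175293, 34.84736251831055), 86.77175903320312)
key 144 [0.4929 0.284  0.0481] [0.5124 0.324  0.0931] yaw -72.88931 0.50112176 0.30185696
[ 0.5319 -0.1133  0.062 ]
[ 0.48   -0.1123  0.062 ]
```

View pics/lock_top.png

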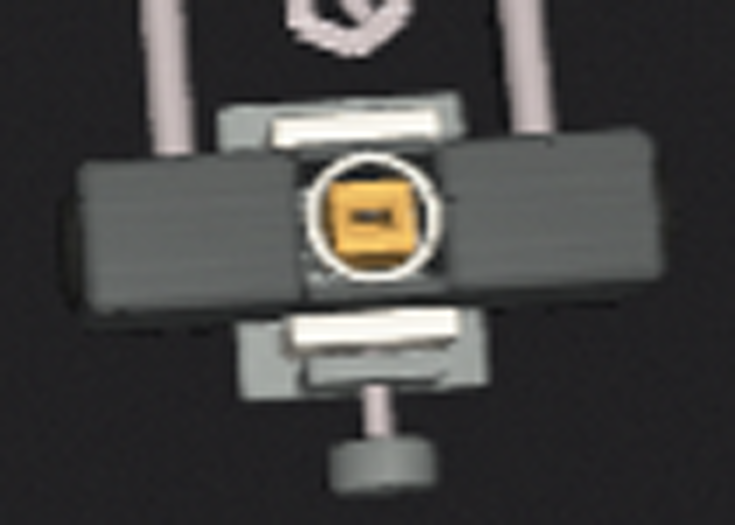

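The slot centre is at (372,216) in this crop, with its long side along the crossbar. Both cameras put the keyway near (0.502, -0.212) with a lock yaw of about -1.9°. The block yaw is about 16.5° and the key is at about (0.5025, 0.3058). Next I'll check IK for the whole sequence.

```bash
cat >> h.py <<'E'
def Rd(yaw):
    a=np.radians(yaw); c,s=np.cos(a),np.sin(a)
    return np.array([[c,s,0],[s,-c,0],[0,0,-1.]])
E
python3 - <<'E'
from cell import env
from h import *
np.set_printoptions(precision=1,suppress=True)
for k in (0,180):
  for p,y in (([.5025,.3058,.055],16.5),([.502,-.212,.14],-1.9),([.502,-.212,.08],-1.9),([.502,-.212,.08],-96)):
    q=env.inverse_kinematics(p,Rd(y+k)); print(k,y,q)
E
```

```text
0 16.5 [ 31.3  28.6 -16.1  45.3   0.  104.8]
0 -1.9 [-22.9  20.3 -15.6  54.1   0.   69. ]
0 -1.9 [-22.9  23.5 -20.7  45.9   0.   69. ]
0 -96 [-22.9  23.5 -20.7  45.9   0.  163.1]
180 16.5 [ 31.3  28.6 -16.1  45.3   0.  -75.2]
180 -1.9 [ -22.9   20.3  -15.6   54.1    0.  -111. ]
180 -1.9 [ -22.9   23.5  -20.7   45.9    0.  -111. ]
180 -96 [-22.9  23.5 -20.7  45.9   0.  -16.9]
```

```bash
python3 - <<'E'
from cell import env
from h import *
np.set_printoptions(precision=4,suppress=True)
R=Rd(16.5)
env.move_ptp([.5025,.3058,.16],R)
env.gripper_to(.04,40)
p,d=env.get_image("top"); cv2.imwrite("pics/t1.png",p)
p,d=env.get_image("side"); cv2.imwrite("pics/s1.png",p)
print(env.read_clock(),env.read_tcp_pos(),env.read_ft_force(),env.read_width(),env.read_tool_rot()[:,2])
a=cv2.imread("pics/t1.png")[225:315,130:230]; b=p[140:240,190:290]
cv2.imwrite("pics/g1.png",np.hstack([cv2.resize(a,(400,360)),cv2.resize(b,(400,400))[:360]]))
E
```

```text
1.95 [0.5025 0.3059 0.16  ] [-0.1252 -0.488  -0.2136] 0.04035021953473824 [ 0.  0. -1.]
```

View pics/g1.png

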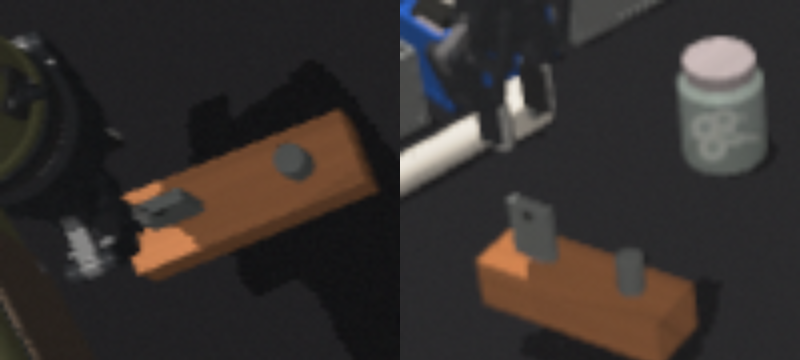

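The jaws are above the rectangular key and open across its thickness; the round key is well clear. Descending and gripping.

```bash
python3 - <<'E'
from cell import env
from h import *
np.set_printoptions(precision=4,suppress=True)
print(Cam("side").proj([.5025,.3058,.152])-[190,140])
print(env.movel([.5025,.3058,.056],speed=.08,until_force=6))
print(env.read_tcp_pos(),env.read_ft_force())
p,d=env.get_image("side"); b=p[160:240,200:300]; cv2.imwrite("pics/g2.png",cv2.resize(b,(800,600)[:2]))
env.gripper_to(0.0,60)
print(env.read_clock(),env.read_tcp_pos(),env.read_ft_force(),env.read_wrist_torque(),env.read_width())
p,d=env.get_image("side"); b2=p[160:240,200:300]
cv2.imwrite("pics/g2.png",np.hstack([cv2.resize(b,(400,320)),cv2.resize(b2,(400,320))]))
E
```

```text
[29.163  31.7438]
False
[0.503  0.3061 0.0566] [ 0.6405 -0.3862  0.0928]
3.825 [0.5027 0.3059 0.0564] [-0.083  -0.1745  2.7427] [-0.0233  0.0343  0.0518] 0.008631121019861705
```

View pics/g2.png

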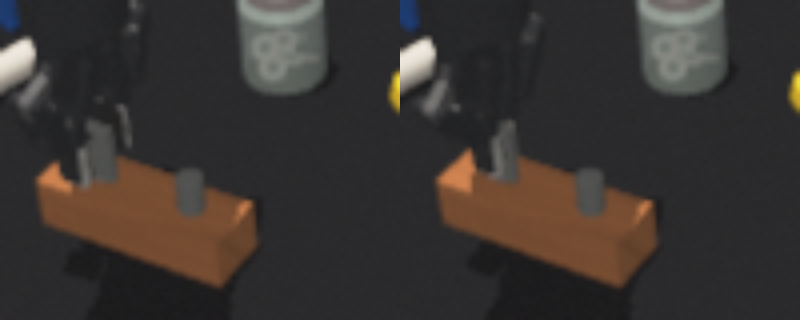

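The jaws hold the head at 8.6 mm width. Next I'll lift straight up, carry it over the lock and look.

```bash
python3 - <<'E'
from cell import env
from h import *
np.set_printoptions(precision=4,suppress=True)
x,y,z=env.read_tcp_pos()
print(env.movel([x,y,z+.03],speed=.06), env.read_ft_force())
print(env.movel([x,y,.2],speed=.15), env.read_ft_force(),env.read_width())
env.move_ptp([.5022,-.212,.17],Rd(-1.9))
env.movel([.5022,-.212,.115])
env.sleep(.3)
print(env.read_clock(),env.read_tcp_pos(),env.read_ft_force(),env.read_wrist_torque(),env.read_width())
for n in("side","top"):
    p,d=env.get_image(n); cv2.imwrite(f"pics/{n}2.png",p); np.savez(f"{n}2.npz",p=p,d=d)
    u,v=Cam(n).proj([.5022,-.212,.09]); u,v=int(u),int(v)
    print(n,u-50,v-50); globals()[n]=cv2.resize(p[v-50:v+50,u-50:u+50],(400,400),interpolation=cv2.INTER_CUBIC)
cv2.imwrite("pics/g3.png",np.hstack([side,top]))
E
```

```text
False [-0.7611  0.4446 -0.5426]
False [ 0.3073  0.6372 -1.0676] 0.008588977623335424
8.1417 [ 0.5029 -0.2123  0.1159] [-0.1058 -1.0111 -0.6129] [-0.0064  0.0498 -0.0138] 0.008552427477351644
side 311 236
top 334 203
```

View pics/g3.png

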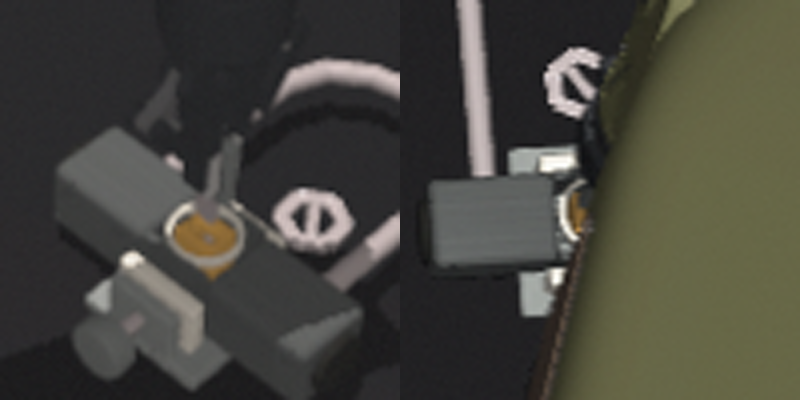

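```bash
python3 - <<'E'
from h import *
p=cv2.imread("pics/side2.png")[260:320,325:405]
p=cv2.convertScaleAbs(p,alpha=1.6)
cv2.imwrite("pics/g4.png",cv2.resize(p,(800,600),interpolation=cv2.INTER_CUBIC))
c=Cam("side")
for P in ([.5029,-.2123,.0745],[.502,-.212,.064],[.5029,-.2123,.0995]): print((c.proj(P)-[325,260]+.5)*10)
E
```

```text
[373.62409865 308.19209162]
[367.62366073 339.05156713]
[379.82041652 236.7436324 ]
```

View pics/g4.png

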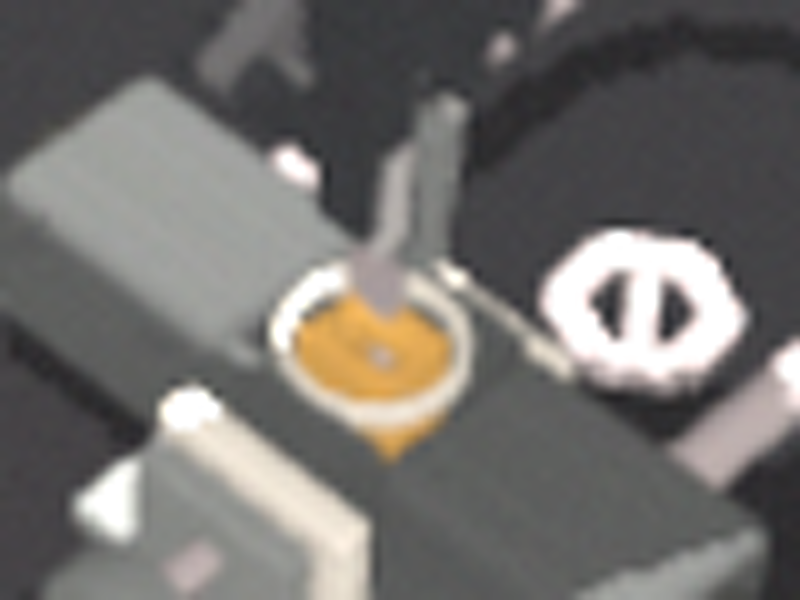

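The blade tip is at about (382,308) and the slot centre at about (375,350), so the tip is over the slot within 1–2 mm. I'll descend gently in small force-guarded steps and correct the tracking bias.

```bash
python3 - <<'E'
from cell import env
from h import *
np.set_printoptions(precision=4,suppress=True)
t=np.array([.5023,-.2122]); cmd=np.array([.5022,-.212,.115])
env.sleep(.2); f0=env.read_ft_force(); m0=env.read_wrist_torque()
e=env.read_tcp_pos()-cmd; print("bias",e,f0)
c=t-e[:2]
for z in np.arange(.110,.0915,-.002):
    s=env.movel([c[0],c[1],z],speed=.02,until_force=5)
    print(round(z,4),s,env.read_tcp_pos(),env.read_ft_force()-f0,env.read_wrist_torque()-m0)
    if s: break
print(env.read_clock())
E
```

```text
bias [ 0.     -0.0001  0.0001] [-0.0432  0.9436 -0.3507]
0.11 False [ 0.502  -0.212   0.1097] [ 0.5029 -0.804   0.0128] [ 0.0316 -0.0111 -0.0496]
0.108 False [ 0.5022 -0.2121  0.1079] [ 0.7683 -0.8152  0.6114] [0.0733 0.0037 0.0033]
0.106 False [ 0.5022 -0.2121  0.1059] [-0.5601 -0.1335 -0.1491] [-0.0283 -0.0004 -0.0234]
0.104 False [ 0.5022 -0.2121  0.1039] [-0.5248 -1.5669  1.2392] [-0.0393  0.0675  0.0276]
0.102 False [ 0.5021 -0.2121  0.1018] [-0.2802 -0.9987 -0.6018] [-0.0552  0.0331  0.0135]
0.1 False [ 0.5023 -0.2121  0.0999] [ 0.154  -2.021  -0.9066] [ 0.0333 -0.0421  0.0161]
0.098 False [ 0.5023 -0.2121  0.0979] [ 1.1674 -1.0787  0.5566] [ 0.0229 -0.0672  0.0166]
0.096 False [ 0.5023 -0.2121  0.0959] [ 0.4825 -0.5899 -0.5982] [-0.0106 -0.0812  0.013 ]
0.094 False [ 0.5023 -0.2122  0.0938] [ 0.7681 -1.1237 -1.0495] [-0.0362 -0.1843  0.0316]
0.092 False [ 0.5023 -0.2122  0.0921] [ 1.0685 -2.1309  0.8217] [-0.1128 -0.0007  0.0035]
11.0917
```

```bash
python3 - <<'E'
from cell import env
from h import *
np.set_printoptions(precision=4,suppress=True)
p,d=env.get_image("side"); p=cv2.convertScaleAbs(p[250:310,325:405],alpha=1.6)
cv2.imwrite("pics/g5.png",cv2.resize(p,(640,480),interpolation=cv2.INTER_CUBIC)); print(env.read_width(),env.read_ft_force())
E
```

```text
0.008202991660636098 [-0.645   0.4712  0.7199]
```

View pics/g5.png

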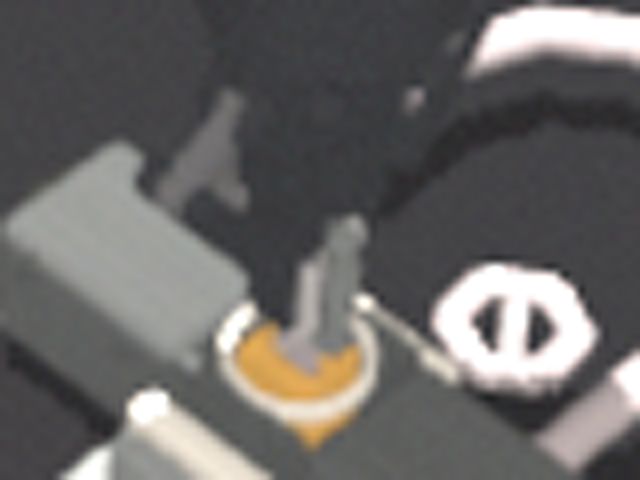

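The blade enters the brass at about (305,362) and the head stays upright in the fingers. Continuing down past the pins with a force guard.

```bash
python3 - <<'E'
from cell import env
from h import *
np.set_printoptions(precision=4,suppress=True)
c=np.array([.5023,-.2122])
for z in np.arange(.0905,.0775,-.0015):
    s=env.movel([c[0],c[1],z],speed=.015,until_force=16)
    env.sleep(.1)
    print(round(z,4),s,env.read_tcp_pos(),env.read_ft_force(),env.read_wrist_torque(),round(env.read_width(),5))
    if s or env.read_ft_force()[2]>18: break
print(env.read_clock())
p,d=env.get_image("side"); p=cv2.convertScaleAbs(p[250:310,325:405],alpha=1.6)
cv2.imwrite("pics/g6.png",cv2.resize(p,(640,480),interpolation=cv2.INTER_CUBIC))
E
```

```text
0.0905 False [ 0.5024 -0.2123  0.091 ] [-0.8169 -0.1633  5.1983] [-0.0288  0.2959 -0.0232] 0.00802
0.089 False [ 0.5023 -0.2123  0.0885] [ 0.8641 -0.7659 -1.5238] [-0.3408 -0.2205  0.0183] 0.00836
0.0875 False [ 0.5024 -0.2121  0.087 ] [ 2.2436 -1.4203 -4.9017] [-0.3269 -0.5027 -0.0095] 0.00853
0.086 False [ 0.5025 -0.213   0.0864] [ 0.1053 -3.7459  1.4396] [-0.8674 -0.1088  0.0004] 0.00833
0.0845 False [ 0.5026 -0.2122  0.0847] [ 0.7434 -2.7238  3.2436] [-0.5584 -0.249   0.0028] 0.00845
0.083 False [ 0.5027 -0.212   0.0831] [2.0778 0.6306 3.2312] [-0.0954 -0.4788  0.039 ] 0.00848
0.0815 False [ 0.5027 -0.212   0.0816] [3.2346 1.1804 2.2879] [ 0.1186 -0.6127 -0.0017] 0.00855
0.08 False [ 0.5027 -0.2122  0.0803] [ 2.0034 -0.1515  4.5661] [ 0.0457 -0.4486  0.0328] 0.00858
0.0785 False [ 0.5027 -0.2123  0.0802] [-0.3958  1.3312 13.7951] [0.3281 0.1827 0.0611] 0.00834
14.2917
```

View pics/g6.png

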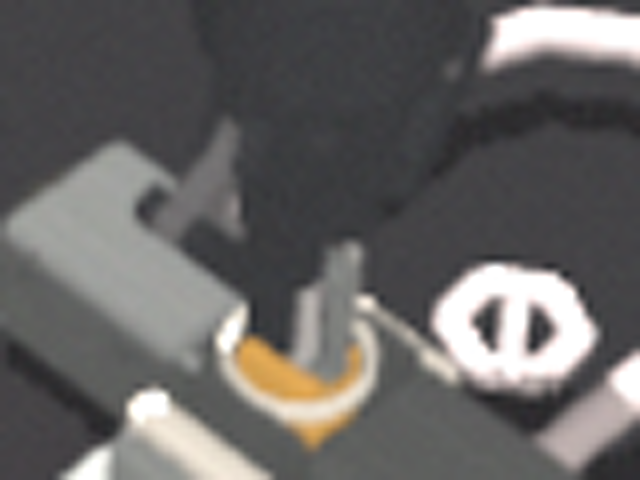

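Descent stopped at TCP z 0.0802, against a predicted home of 0.0804, with the force rising. The head's lower edge rests on the brass at about (335,378). I'll confirm with a slightly harder push, then turn in small steps.

```bash
python3 - <<'E'
from cell import env
from h import *
np.set_printoptions(precision=4,suppress=True)
c=np.array([.5026,-.2122])
def rep(a):
    r=env.read_tool_rot(); print(a,"yaw",round(np.degrees(np.arctan2(r[1,0],r[0,0])),2),env.read_tcp_pos(),env.read_ft_force(),env.read_wrist_torque(),round(env.read_width(),5))
env.movel([*c,.0768],speed=.015,until_force=25); env.sleep(.3); rep("push")
env.movel([*c,.0785],speed=.015); env.gripper_to(0,90); env.sleep(.3); rep("home")
for a in range(3,31,3):
    env.move_ptp([*c,.0785],Rd(-1.9-a)); env.sleep(.05); rep(a)
print(env.read_clock(),env.read_qpos())
E
```

```text
push yaw -1.9 [ 0.5028 -0.2123  0.0801] [-4.8026  2.3885 26.6591] [ 0.4686  0.9235 -0.0617] 0.00835
home yaw -1.9 [ 0.5028 -0.2123  0.0803] [-1.6929  0.7889 16.5695] [ 0.2107  0.1897 -0.0003] 0.00788
3 yaw -4.89 [ 0.5028 -0.2123  0.0803] [-0.4146  0.5949 15.9899] [0.2507 0.2635 0.0233] 0.00799
6 yaw -7.9 [ 0.5027 -0.2123  0.0803] [-1.6187  1.294  15.1509] [ 0.2597  0.2404 -0.025 ] 0.00773
9 yaw -10.89 [ 0.5027 -0.2123  0.0803] [-2.8231  1.4838 15.2338] [0.2398 0.2926 0.0388] 0.00794
12 yaw -13.9 [ 0.5027 -0.2123  0.0803] [-0.5522  1.2267 15.4483] [0.2659 0.2978 0.0109] 0.00814
15 yaw -16.9 [ 0.5026 -0.2123  0.0803] [-2.5955  2.3035 15.8798] [0.3123 0.2777 0.0564] 0.00804
18 yaw -19.89 [ 0.5027 -0.2122  0.0803] [-1.7788  1.2587 16.1456] [0.2521 0.331  0.0414] 0.00816
21 yaw -22.89 [ 0.5026 -0.2122  0.0803] [-1.7555  2.2363 15.4811] [0.2962 0.3415 0.0801] 0.00779
24 yaw -25.89 [ 0.5026 -0.2122  0.0803] [-1.5117  1.2635 14.436 ] [0.3053 0.3447 0.0209] 0.00777
27 yaw -28.89 [ 0.5026 -0.2122  0.0803] [-1.7859  2.1462 15.2693] [0.296  0.3671 0.0303] 0.00817
30 yaw -31.89 [ 0.5026 -0.2122  0.0802] [-1.5737  1.1735 16.3764] [0.2602 0.336  0.0518] 0.00777
18.6917 [-22.8881  23.4678 -20.6206  45.8597  -0.0052  99.003 ]
```

Rigidly home and turning smoothly, with a small spring torque. Continuing the turn.

```bash
python3 - <<'E'
from cell import env
from h import *
np.set_printoptions(precision=4,suppress=True)
c=np.array([.5026,-.2122])
def rep(a):
    r=env.read_tool_rot(); print(a,"yaw",round(np.degrees(np.arctan2(r[1,0],r[0,0])),2),env.read_tcp_pos(),env.read_ft_force(),env.read_wrist_torque(),round(env.read_width(),5))
for a in list(range(35,86,5))+[88,90,92,93,94]:
    env.move_ptp([*c,.0785],Rd(-1.9-a)); env.sleep(.1); 
    ts=[]
    rep(a)
    if abs(env.read_wrist_torque()[2])>.5: break
env.sleep(.3); print(np.mean([(env.sleep(.02),env.read_wrist_torque())[1] for _ in range(15)],0))
print(env.read_clock(),env.read_qpos())
p,d=env.get_image("side"); p=cv2.convertScaleAbs(p[250:310,325:405],alpha=1.6); a=cv2.resize(p,(400,300),interpolation=cv2.INTER_CUBIC)
p,d=env.get_image("top"); p=cv2.convertScaleAbs(p[225:285,340:420],alpha=1.6); b=cv2.resize(p,(400,300),interpolation=cv2.INTER_CUBIC)
cv2.imwrite("pics/g7.png",np.hstack([a,b]))
E
```

```text
35 yaw -36.89 [ 0.5026 -0.2122  0.0803] [-1.896   1.4925 15.9154] [0.2995 0.4085 0.1044] 0.00775
40 yaw -41.89 [ 0.5025 -0.2121  0.0803] [-1.7698  1.3591 17.6579] [0.3046 0.2988 0.0154] 0.00778
45 yaw -46.89 [ 0.5025 -0.2121  0.0803] [-2.7489  1.7924 15.5171] [0.3219 0.4154 0.1127] 0.00798
50 yaw -51.89 [ 0.5025 -0.2121  0.0803] [-1.9869  1.5422 15.2723] [0.3471 0.4125 0.0931] 0.00779
55 yaw -56.88 [ 0.5025 -0.2121  0.0803] [-1.8756  1.6227 16.7757] [0.3757 0.3187 0.0497] 0.00791
60 yaw -61.88 [ 0.5025 -0.212   0.0802] [-1.0914  1.3287 15.9424] [0.3302 0.4059 0.1256] 0.00808
65 yaw -66.88 [ 0.5025 -0.212   0.0803] [-1.847   2.5542 16.9543] [0.343  0.4007 0.0772] 0.00781
70 yaw -71.88 [ 0.5025 -0.212   0.0802] [-1.5403  1.6461 14.9946] [0.4    0.4206 0.0686] 0.00822
75 yaw -76.88 [ 0.5026 -0.212   0.0803] [-1.9343  1.5162 16.2622] [0.4092 0.3474 0.0813] 0.00797
80 yaw -81.88 [ 0.5026 -0.2119  0.0802] [-1.8693  1.7299 16.9885] [0.4347 0.3382 0.1118] 0.00767
85 yaw -86.87 [ 0.5026 -0.2119  0.0803] [-2.3663  2.202  16.328 ] [0.4249 0.3576 0.0508] 0.00792
88 yaw -89.87 [ 0.5026 -0.2119  0.0803] [-1.3608  1.6682 16.7062] [0.5158 0.3338 0.0985] 0.00777
90 yaw -91.87 [ 0.5026 -0.2119  0.0803] [-1.8257  2.3949 16.4811] [0.433  0.3101 0.0896] 0.00795
92 yaw -93.87 [ 0.5026 -0.2119  0.0802] [-1.3364  2.3962 16.0611] [0.4044 0.3446 0.1447] 0.00794
93 yaw -94.87 [ 0.5026 -0.2118  0.0803] [-1.2259  2.7016 15.1858] [0.4422 0.3148 0.1194] 0.00812
94 yaw -95.87 [ 0.5026 -0.2118  0.0803] [-1.513   1.8002 16.8968] [0.4954 0.2916 0.0849] 0.00807
[0.468  0.3324 0.1092]
24.8417 [-22.8769  23.4625 -20.6247  45.8681   0.0397 162.9956]
```

View pics/g7.png

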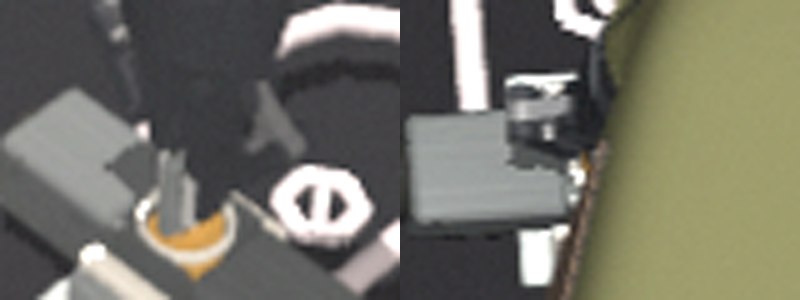

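Head still down on the brass at about (180,230) in the left view, turned with the gripper. The torque of 0.11 N·m matches the spring near its stop, so I'll feel for the stop itself.

```bash
python3 - <<'E'
from cell import env
from h import *
np.set_printoptions(precision=4,suppress=True)
c=np.array([.5026,-.2122])
def avg(): return np.mean([(env.sleep(.02),env.read_wrist_torque())[1] for _ in range(15)],0)
for a in (95.5,97,98.5):
    env.move_ptp([*c,.0785],Rd(-1.9-a)); env.sleep(.2); t=avg()
    r=env.read_tool_rot(); print(a,np.degrees(np.arctan2(r[1,0],r[0,0])),r[:,2],env.read_tcp_pos(),env.read_ft_force(),t,env.read_width())
    if t[2]>.25: break
print(env.read_clock())
E
```

```text
95.5 -97.36002086152058 [ 0.001   0.0003 -1.    ] [ 0.5027 -0.2118  0.0803] [-1.129   2.7494 15.9237] [0.4665 0.3105 0.1571] 0.00802007787962793
97 -98.84224776179045 [ 0.0011  0.0004 -1.    ] [ 0.5027 -0.2118  0.0802] [-0.3145  3.5357 15.7003] [0.4941 0.3308 0.2578] 0.00793109424888327
26.3417
```

The stop is found: torque climbs from 0.11 to 0.26 N·m over the last 3°. I'll let it settle, check, and hand in.

```bash
python3 - <<'E'
from cell import env
import numpy as np
env.sleep(.5)
print(env.read_tcp_pos(),env.read_ft_force(),np.mean([(env.sleep(.02),env.read_wrist_torque())[1] for _ in range(15)],0),env.read_width(),np.abs(env.read_dq()).max(),env.read_clock())
env.job_done()
E
```

```text
[ 0.50268653 -0.2117996   0.08026238] [-0.97410325  2.45969751 15.70218928] [0.46238035 0.30187143 0.26670365] 0.008228120382781944 0.09933384788763694 27.0917
the job is handed in; nothing more can be done
```

I took the rectangular-headed key out of the block, put it in the keyway and eased it down past the pins until its head was home. I then turned it clockwise to the stop. The job was handed in at about 27 s with the gripper still holding the key against the return spring.

**Fully home:** the tool stopped at z 0.0802, against a predicted 0.0804. Pushing harder, up to 27 N, moved it only another 0.1 mm, and the side camera showed the head resting on the brass.

**Turned to the stop:** the torque followed the spring up to 0.11 N·m, then rose to 0.26 N·m over the last 3° of a 97° turn. That turn includes the play in the slot and some flex in the grip.

**At hand-in:**
- The readings were steady: about 16 N downward push, 0.27 N·m of torque and the fingers at 8.2 mm on the head under a 90 N grip.
- The tool was upright within about 0.1° when last read, just before hand-in.

I could not read the cylinder angle directly, so I inferred it from the tool's rotation and the torque rise. Just above the pins the force readings were noisy, between -5 and +5 N. The arm never went near the round-headed key or the other objects after the grasp. I took no final picture to confirm they hadn't moved.

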